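Sort look-alike mallet heads by feel of weight

ROBOT

A 6-joint arm with a two-finger parallel gripper is mounted at the origin on the work surface. World frame = base frame: x ahead of the robot, y to its left, z up, the work surface at z = 0. Lengths are in m, angles in rad, forces in N, time in s.
With the tool pointing down it reaches from about 0.4 to 0.925 m from the base axis. Payload 3.4 kg.
Tool frame: the origin (TCP) lies at the centre of the arm's flange, where the gripper is bolted on; the fingertips stand 173 mm ahead of it and the grasp point (between the pads) lies 155 mm ahead of it; z points along the fingers, y is the direction in which the jaws open and shut (so a half turn about z gives the same grasp; the last joint's range is limited). The gripper opens to 85 mm and grips with 20 to 120 N. Pads are 22 mm wide; open, the fingers measure 114 mm over their backs; the gripper's body (76 mm by 85 mm) begins 54 mm behind the grasp point. The pads swing forward as they close: fully open they stand 13 mm farther back than shut.
Start: joints at [-1.357, 0.307, 1.506, -0, 1.328, -0.073], TCP at [0.163, -0.552, 0.405] pointing down, gripper open.
Joint ranges: [-3.12, 3.12], [-1.05, 2.28], [0.14, 2.33], [-1.42, 4.57], [0.1, 2.73], [-2.68, 2.68]. Speed limits (rad/s): [2.57, 2.57, 3.14, 3.14, 3.14, 3.14].

INTERFACE

Orientations are given as a unit quaternion [w, x, y, z].
In Python, from station import bot, hand, inverse_kinematics, imaging, workorder, monitor gives the robot as it stands. Calls block until the motion is done:
- bot.move_pose(position, orientation): joint-space move of the TCP to a pose.
- bot.move_l(position, orientation=None, speed=0.15): straight line of the TCP; orientation=None keeps the orientation; speed is the mean speed in m/s.
- bot.set_joints(angles): joint-space move.
- hand.set_gripper(opening, squeeze=None): finger opening in m; squeeze is the grip in N (None keeps the last); returns when the fingers have stopped.
- bot.sleep(seconds).
- inverse_kinematics(position, orientation): joint angles nearest the present ones, or None.
- imaging.get_image(name): name is "side" or "top" or "wrist"; returns the picture (384x512x3 uint8, red, green, blue); there is no depth.
- imaging.calibration(name): a dict with "fx", "fy", "cx", "cy" (pixels), "dist_coeffs" ([k1, k2, p1, p2, k3] as OpenCV has them; the pictures are not rectified), "R" (3x3) and "t" (3): a world point X has camera coordinates R X + t. Camera axes: x right, y down, z forward; pixel columns grow to the right and rows downward; lengths in m; the calibration is good to about 2 mm. A picture is of the moment at which its call begins: read the wrist's pose just before it. calibration takes no time and is no camera call; for the wrist camera it gives the pose at the moment of the call.
A pose or a line that the arm cannot do raises bot.PlanningError and nothing moves.
- workorder.finish_job(): hands the job in, once; it reports no verdict.
Readings, each from a call of its own:
- monitor.get_t(): time.
- monitor.get_qpos(): joint angles.
- monitor.get_joint_velocities(): joint speeds.
- monitor.get_tau(): joint torques, N m.
- monitor.get_position(): TCP position.
- monitor.get_ee_rot(): TCP orientation.
- monitor.get_ft_force(): force on the tool from outside, world axes, zero at the start.
- monitor.get_wrist_torque(): the same for the moment, N m.
- monitor.get_width(): finger opening in m.
Only numpy, scipy, OpenCV 4.12 (cv2) and the standard library are available. Lean on these libraries where they do the work, as an engineer would, in place of code of your own. Each camera call takes 0.05 s, during which the arm holds its last target.

TASK

The three beech mallet heads look alike, but one is hollow, one is solid wood and one is filled with shot; lift each briefly to feel its weight. Lay the shot-filled head (the heaviest) lengthwise in the long tray, the solid head (the middle one) in the square tray and the hollow head (the lightest) in the round tray, each the same way up as now and flat on the tray's floor. Set each down on the floor of its tray rather than dropping it, and leave everything else on the bench where it is.

Things in the scene. Friction and masses are not known exactly. Their poses are not given: they have to be found in the camera images.
- head_a_mid (a point): centre, 36 mm up, of a loose closed block of pale beech: 110 long (x), 56 wide (y), 72 high (z up), small dark handle socket on top. The three look alike; the letters say nothing: one weighs about 150 g (hollow), one 320 g (solid), one 750 g (shot), within 10 percent. The core may shift 3 mm. Pinch across the width, fingertips at least 28 mm above the underside, to clear the tray rims
- head_b_mid (a point): centre, 36 mm up, of a loose closed block of pale beech: 110 long (x), 56 wide (y), 72 high (z up), small dark handle socket on top. The three look alike; the letters say nothing: one weighs about 150 g (hollow), one 320 g (solid), one 750 g (shot), within 10 percent. The core may shift 3 mm. Pinch across the width, fingertips at least 28 mm above the underside, to clear the tray rims
- head_c_mid (a point): centre, 36 mm up, of a loose closed block of pale beech: 110 long (x), 56 wide (y), 72 high (z up), small dark handle socket on top. The three look alike; the letters say nothing: one weighs about 150 g (hollow), one 320 g (solid), one 750 g (shot), within 10 percent. The core may shift 3 mm. Pinch across the width, fingertips at least 28 mm above the underside, to clear the tray rims
- floor_square (a point): centre of the inner floor of the square tray, 150 x 150 outside, 138 x 138 inside; dark wood, fixed to the bench, floor 6 mm thick, rim 25 mm above the bench (19 mm above this point); sides along its x and y. The three trays change places from run to run
- floor_long (a point): centre of the inner floor of the long narrow tray, 100 (x) x 220 (y) outside, 88 x 208 inside; dark wood, fixed to the bench, floor 6 mm thick, rim 25 mm above the bench (19 mm above this point); its long side along its y: the head must lie lengthwise in it. The three trays change places from run to run
- floor_round (a point): centre of the inner floor of the round tray, 160 diameter outside, 150 inside; dark wood, fixed to the bench, floor 6 mm thick, rim 25 mm above the bench (19 mm above this point); the axes have no meaning for its shape. The three trays change places from run to run
- mallet: complete joiner's mallet lying on its side: head 70 x 130 x 75, handle 250 long; origin under the middle; a bystander, loose, to be left alone
- screwdriver: screwdriver 200 long lying along its x, under 35 high, between two of the heads; a bystander, loose, to be left alone
- strip: wooden strip 140 x 24 x 14, along its x, between two of the heads; a bystander, loose, to be left alone
- offcut: plywood offcut 85 x 100 x 22, right of the heads; a bystander, loose, to be left alone
- lath: wooden lath 40 x 360 x 20 beyond the trays; a bystander, loose, to be left alone
- glue: white glue bottle, 60 diameter, 150 high, right of the heads; a bystander, loose, to be left alone
- earmuffs: ear defenders about 190 x 180 x 50, left of the trays; a bystander, loose, to be left alone
Mind the look-alikes: they are no part of the job. Leave any green, orange or turquoise look-alike of the part that bears head_a_mid alone.

How it is judged:
By the outcome, as a careful person would: the job done as asked, in the order asked, and still so for the second after the job is handed in, with the robot touching nothing.
It also fails if it takes over 66 s, if anything falls off the work surface, if the arm or the gripper's body presses on something with over 40 N, if the wrist force passes 120 N, or if a joint passes its speed limit or range.

## Working session

There is one attempt and no reset: what is moved stays moved. The work goes in short steps, each a Python script; the robot and the scene stay as the last script left them, time stands still between calls to the robot, and variables do not carry over. Pictures are saved under pics/ and viewed, and the job is handed in when it is done.

```bash
ls; mkdir -p pics; python3 - <<'E'
from station import bot, hand, inverse_kinematics, imaging, workorder, monitor
import cv2
for n in ("top","side","wrist"):
    c=imaging.calibration(n); im=imaging.get_image(n)
    cv2.imwrite(f"pics/{n}0.png",cv2.resize(im[:,:,::-1],(768,576),interpolation=cv2.INTER_CUBIC))
    cv2.imwrite(f"raw_{n}0.png",im[:,:,::-1])
    print(n,c)
print(monitor.get_t(),monitor.get_ee_rot(),monitor.get_ft_force())
E
```

```text
pics
top {'fx': 400.4543171555758, 'fy': 400.4543171555758, 'cx': 259.1344612485571, 'cy': 190.85502081043862, 'dist_coeffs': array([-0.06632026,  0.        ,  0.        ,  0.        ,  0.        ]), 'R': array([[-0.01069617, -0.99991836,  0.00699085],
       [-0.99362115,  0.00984339, -0.11233933],
       [ 0.11226134, -0.00814786, -0.99364531]]), 't': array([0.02349835, 0.53774824, 1.13236509])}
side {'fx': 350.6139117367513, 'fy': 350.6139117367513, 'cx': 251.53681788320478, 'cy': 194.39299810960986, 'dist_coeffs': array([-0.02582837,  0.        ,  0.        ,  0.        ,  0.        ]), 'R': array([[-0.72540396, -0.68831956,  0.00229947],
       [-0.50726452,  0.5323302 , -0.67772211],
       [ 0.4652653 , -0.49278874, -0.73531453]]), 't': array([0.42093862, 0.30581183, 1.10181138])}
wrist {'fx': 287.5147874861573, 'fy': 287.5147874861573, 'cx': 256.1954095634426, 'cy': 194.6461758871354, 'dist_coeffs': array([-0.05357877,  0.        ,  0.        ,  0.        ,  0.        ]), 'R': array([[ 0.28356528, -0.95895154, -0.00163864],
       [-0.9062817 , -0.26854837,  0.32639738],
       [-0.31343932, -0.0910699 , -0.94523122]]), 't': array([-0.57349892, -0.04263701,  0.38188203])}
0.15 [-7.92610878e-04  9.89735393e-01  1.42909831e-01 -5.31511686e-05] [ 0.65139698 -0.09593124  0.40131002]
```

View pics/top0.png

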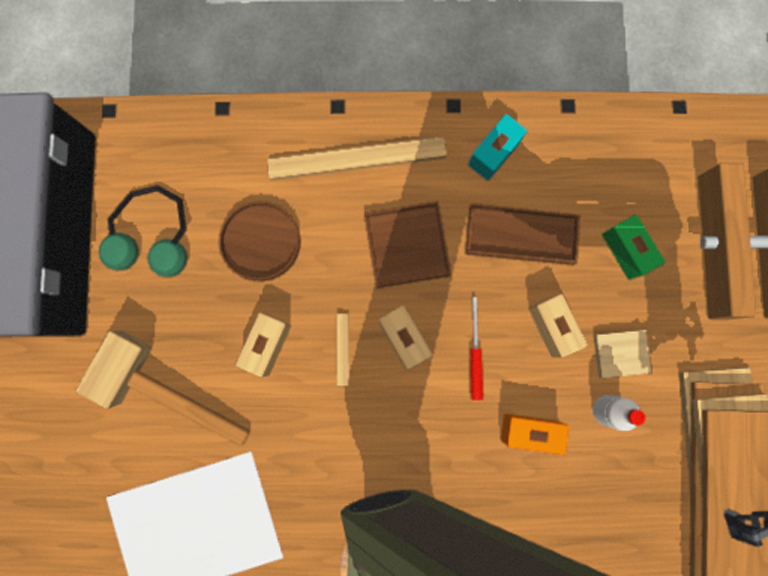

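View pics/side0.png

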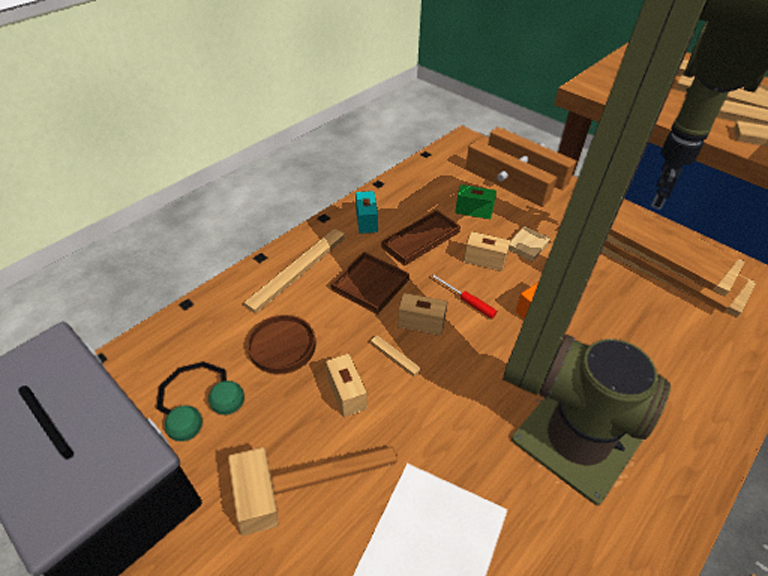

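View pics/wrist0.png

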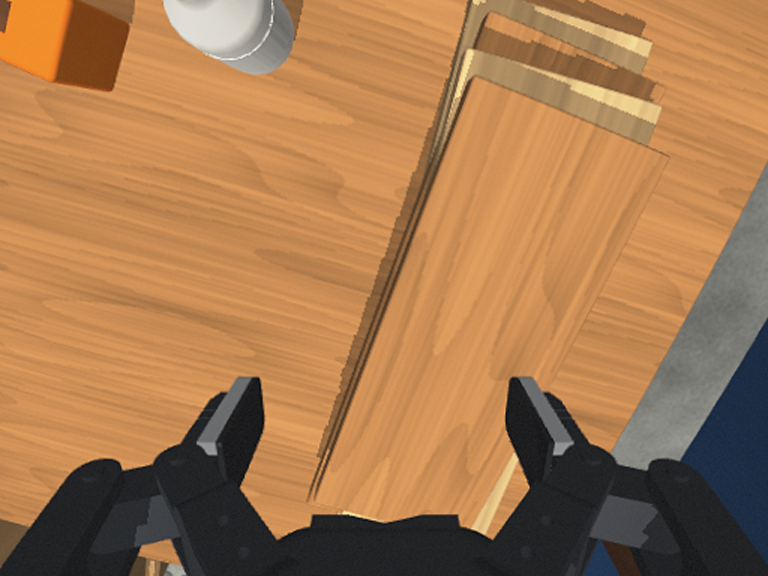

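```bash
python3 - <<'E'
import cv2,numpy as np
im=cv2.imread('raw_top0.png')
cr=im[120:260,140:460]
cv2.imwrite('pics/crop1.png',cv2.resize(cr[60:140,:], (800,200),interpolation=cv2.INTER_CUBIC))
a=[im[200:256,150:206],im[200:256,244:300],im[190:246,346:402]]
cv2.imwrite('pics/heads.png',cv2.resize(np.hstack(a),(798,266),interpolation=cv2.INTER_NEAREST))
cv2.imwrite('pics/trays.png',cv2.resize(im[126:200,140:395],(800,232),interpolation=cv2.INTER_CUBIC))
hsv=cv2.cvtColor(im,cv2.COLOR_BGR2HSV)
for p in [(174,222),(165,240),(263,216),(368,208),(200,220),(280,230),(360,205),(170,160),(270,165),(345,155),(270,240),(240,160),(310,240)]:
    print(p,hsv[p[1],p[0]])
E
```

```text
(174, 222) [ 19 117 235]
(165, 240) [ 20 117 232]
(263, 216) [ 18 121 177]
(368, 208) [ 20 112 235]
(200, 220) [ 14 161 195]
(280, 230) [ 17 117 174]
(360, 205) [ 19 122 225]
(170, 160) [ 12 159 125]
(270, 165) [ 12 145  81]
(345, 155) [ 12 157 122]
(270, 240) [ 17 124 166]
(240, 160) [ 15 164 204]
(310, 240) [ 15 166 192]
```

View pics/heads.png

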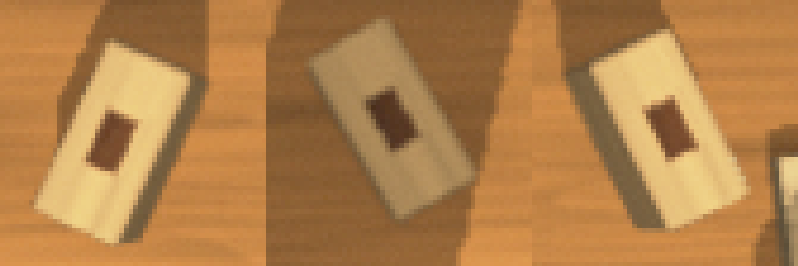

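View pics/trays.png

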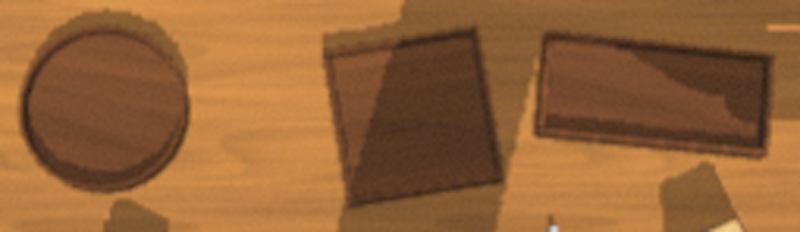

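```bash
cat > h.py <<'E'
import cv2,numpy as np
def unproj(px,c,z):
    K=np.array([[c['fx'],0,c['cx']],[0,c['fy'],c['cy']],[0,0,1.]])
    u=cv2.undistortPoints(np.asarray(px,float).reshape(-1,1,2),K,np.array(c['dist_coeffs'])).reshape(-1,2)
    d=np.c_[u,np.ones(len(u))]@c['R']; o=-c['R'].T@c['t']
    return (o+d*((z-o[2])/d[:,2])[:,None])[:,:2]
E
python3 - <<'E'
import cv2,numpy as np
from h import *
from station import imaging
c=imaging.calibration('top')
im=cv2.imread('raw_top0.png'); hsv=cv2.cvtColor(im,cv2.COLOR_BGR2HSV)
H,S,V=[hsv[:,:,i].astype(int) for i in range(3)]
def rect(w):
    (x,y),(a,b),t=cv2.minAreaRect((w*1000).astype(np.float32))
    if b>a: a,b,t=b,a,t+90
    return np.round([x/1000,y/1000,a,b,(t+90)%180-90],3)
for n,(x,y),vm in [('L',(178,228),195),('M',(270,225),100),('R',(372,217),195)]:
    m=((S<140)&(H>=16)&(V>vm)).astype(np.uint8)
    win=np.zeros_like(m);win[y-30:y+31,x-26:x+27]=1
    cs,_=cv2.findContours(m*win,cv2.RETR_EXTERNAL,cv2.CHAIN_APPROX_NONE)
    k=max(cs,key=cv2.contourArea)
    s=((H<13)&(V<140)&(S>140)).astype(np.uint8)*win
    inner=np.zeros_like(m);cv2.drawContours(inner,[k],-1,1,-1)
    ys,xs=np.nonzero((m==0)&(cv2.erode(inner,np.ones((5,5)))>0))
    print(n,rect(unproj(k.reshape(-1,2),c,.072)),'socket',unproj([[xs.mean(),ys.mean()]],c,.072),len(xs))
T=lambda l:np.array(l)/3.1373+[140,126]-.34
for n,l in [('long',[(545,33),(772,55),(765,157),(537,136)]),('sq',[(325,45),(475,28),(502,180),(350,205)])]:
    w=unproj(T(l),c,.025);print(n,w.round(3).tolist(),w.mean(0),rect(w))
w=unproj(T([(20,108),(190,108),(105,26),(105,192)]),c,.025);print('round',w.round(4).tolist())
for p in [(172,160),(150,150),(190,140),(260,170),(280,160),(290,145),(350,155),(375,150),(300,185),(265,185),(196,140)]: print(p,hsv[p[1],p[0]])
E
```

```text
L [  0.428   0.258 107.545  53.701 -24.308] socket [[0.42862378 0.25867293]] 90
M [ 4.39000e-01 -1.00000e-02  1.10603e+02  5.72770e+01  2.92790e+01] socket [[ 0.43856648 -0.01103304]] 81
R [  0.457  -0.304 106.813  53.679  24.758] socket [[ 0.45757485 -0.30394266]] 87
long [[0.7, -0.145], [0.678, -0.362], [0.58, -0.35], [0.602, -0.135]] [ 0.64004776 -0.24788031] [  0.64   -0.248 217.752  99.33   84.078]
sq [[0.691, 0.063], [0.706, -0.079], [0.56, -0.101], [0.538, 0.041]] [ 0.6237815  -0.01884424] [ 6.25000e-01 -1.90000e-02  1.53846e+02  1.43665e+02  8.34700e+00]
round [[0.6333, 0.3509], [0.6314, 0.1904], [0.7113, 0.2718], [0.5528, 0.2693]]
(172, 160) [ 11 158 126]
(150, 150) [ 13 151  71]
(190, 140) [ 13 156 121]
(260, 170) [ 14 156  85]
(280, 160) [ 12 140  91]
(290, 145) [ 12 155  89]
(350, 155) [ 12 153 125]
(375, 150) [ 12 152  87]
(300, 185) [ 14 158 134]
(265, 185) [ 11 146  89]
(196, 140) [ 15 165 150]
```

```bash
python3 - <<'E'
import cv2
im=cv2.imread('raw_side0.png')
cv2.imwrite('pics/sidetr.png',cv2.resize(im[135:255,155:315],(800,600),interpolation=cv2.INTER_CUBIC))
E
```

```text
(no output)
```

View pics/sidetr.png

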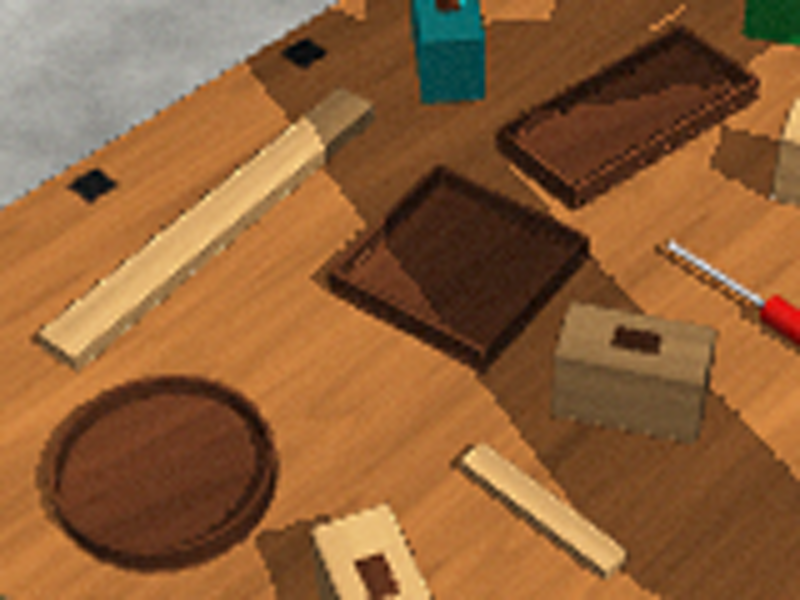

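```bash
python3 - <<'E'
import cv2,numpy as np
from h import *
from station import *
c=imaging.calibration('side')
T=lambda l:np.array(l)/5+[155,135]-.4
for n,l in [('sq',[(437,165),(590,240),(482,355),(328,272)]),('long',[(682,27),(760,82),(575,195),(497,137)])]:
    w=unproj(T(l),c,.025);print(n,w.round(3).tolist(),w.mean(0), np.degrees(np.arctan2(*(w[0]-w[3])[::-1])),np.linalg.norm(w-np.roll(w,1,0),axis=1))
w=unproj(T([(42,470),(277,460),(160,376),(160,560)]),c,.025);print(w)
# IK check
def quat(deg):
    t=np.radians(deg)/2; return np.array([0,np.cos(t),np.sin(t),0])
for n,x,y,a in [('R',.457,-.304,24.8),('M',.4385,-.0105,29.3),('L',.428,.258,-24.3),('long',.64,-.248,84.1),('sq',.624,-.019,8.3),('round',.632,.27,0)]:
    for k in (-180,0,180):
        for z in(.207,.33):
            q=inverse_kinematics([x,y,z],quat(a+k)); print(n,k,z,None if q is None else np.round(q,2))
E
```

```text
sq [[0.708, -0.077], [0.558, -0.098], [0.537, 0.048], [0.683, 0.069]] [ 0.62170427 -0.01448568] -80.58936809029673 [0.14770114 0.15062331 0.14806023 0.14741142]
long [[0.676, -0.358], [0.578, -0.346], [0.601, -0.129], [0.695, -0.136]] [ 0.6376159  -0.24217801] -95.03794482137663 [0.22285144 0.09790283 0.21831928 0.09429484]
[[0.68847714 0.34037319]
 [0.57490962 0.21974188]
 [0.69567574 0.22727782]
 [0.5688937  0.33135788]]
R -180 0.207 [-0.66  0.49  1.8  -0.    0.85 -2.67]
R -180 0.33 [-0.66  0.34  1.67 -0.    1.14 -2.67]
R 0 0.207 [-0.66  0.49  1.8  -0.    0.85  0.47]
R 0 0.33 [-0.66  0.34  1.67 -0.    1.14  0.47]
R 180 0.207 [-0.66  0.49  1.8  -0.    0.85 -2.67]
R 180 0.33 [-0.66  0.34  1.67 -0.    1.14 -2.67]
M -180 0.207 [-0.12  0.39  2.04 -0.    0.72 -2.2 ]
M -180 0.33 [-0.12  0.2   1.88 -0.    1.06 -2.2 ]
M 0 0.207 [-0.12  0.39  2.04 -0.    0.72  0.94]
M 0 0.33 [-0.12  0.2   1.88 -0.    1.06  0.94]
M 180 0.207 [-0.12  0.39  2.04 -0.    0.72 -2.2 ]
M 180 0.33 [-0.12  0.2   1.88 -0.    1.06 -2.2 ]
L -180 0.207 [ 0.46  0.45  1.91 -0.    0.79 -0.69]
L -180 0.33 [ 0.46  0.28  1.77 -
[... 312 characters left out ...]
.33 [-0.43  0.52  1.35 -0.    1.27 -0.33]
long 180 0.207 None
long 180 0.33 None
sq -180 0.207 [-0.1   0.57  1.63 -0.    0.95 -1.81]
sq -180 0.33 [-0.1   0.44  1.5  -0.    1.21 -1.81]
sq 0 0.207 [-0.1   0.57  1.63 -0.    0.95  1.33]
sq 0 0.33 [-0.1   0.44  1.5  -0.    1.21  1.33]
sq 180 0.207 [-0.1   0.57  1.63 -0.    0.95 -1.81]
sq 180 0.33 [-0.1   0.44  1.5  -0.    1.21 -1.81]
round -180 0.207 [ 0.34  0.64  1.47 -0.    1.03 -1.23]
round -180 0.33 [ 0.34  0.52  1.35 -0.    1.27 -1.23]
round 0 0.207 [ 0.34  0.64  1.47 -0.    1.03  1.91]
round 0 0.33 [ 0.34  0.52  1.35 -0.    1.27  1.91]
round 180 0.207 [ 0.34  0.64  1.47 -0.    1.03 -1.23]
round 180 0.33 [ 0.34  0.52  1.35 -0.    1.27 -1.23]
```

```bash
cat >> h.py <<'E'
from station import bot, hand, inverse_kinematics, imaging, workorder, monitor
HEADS={'R':(.457,-.304,24.8),'M':(.4387,-.0105,29.3),'L':(.428,.258,-24.3)}
TRAYS={'long':(.639,-.246,[84.5]),'sq':(.6228,-.0165,[8.5,98.5]),'round':(.632,.27,list(range(0,180,15)))}
ZG=.206; ZH=.30
def quat(deg):
    t=np.radians(deg)/2; return np.array([0,np.cos(t),np.sin(t),0])
def best(x,y,z,angs):
    q0=np.array(monitor.get_qpos()); r=[]
    for a in angs:
        for k in (0,180):
            q=inverse_kinematics([x,y,z],quat(a+k))
            if q is not None and abs(q[5])<2.6: r.append((np.abs(np.array(q)-q0)[5],a+k))
    return quat(min(r)[1])
def fz(n=12):
    v=[]
    for _ in range(n): v.append(monitor.get_ft_force()[2]); bot.sleep(.02)
    return np.mean(v),np.std(v)
def st(s): print(s,'t',round(monitor.get_t(),2),'p',np.round(monitor.get_position(),4),'w',round(monitor.get_width(),4))
E
python3 - <<'E'
from h import *
x,y,a=HEADS['R']; q=best(x,y,ZH,[a])
bot.move_pose([x,y,ZH],q); st('hover')
im=imaging.get_image('wrist'); cv2.imwrite('pics/wR.png',im[:,:,::-1])
bot.sleep(.2); f0=fz()
bot.move_l([x,y,ZG],speed=.2); st('down')
hand.set_gripper(0.0,60); st('grip'); 
bot.move_l([x,y,ZG+.03],speed=.1); bot.sleep(.2); f1=fz(); st('up')
print(f0,f1,'kg',(f0[0]-f1[0])/9.81)
E
```

```text
hover t 1.62 p [ 0.4568 -0.3049  0.3004] w 0.0856
down t 2.69 p [ 0.4573 -0.3042  0.2062] w 0.0855
grip t 3.08 p [ 0.4577 -0.3046  0.2078] w 0.0553
up t 3.92 p [ 0.4569 -0.3039  0.2355] w 0.0551
(np.float64(-0.2463630408337467), np.float64(0.454031498721142)) (np.float64(-7.2534867234842215), np.float64(0.2852017779734678)) kg 0.7142837596993348
```

View pics/wR.png

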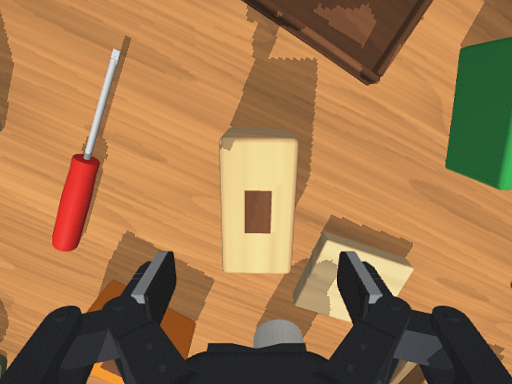

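The wrist picture shows the right-hand head at (259,205) lined up between the fingers. At 0.71 kg it is the shot-filled one. I'll set it down, then weigh the other two.

```bash
python3 - <<'E'
from h import *
x,y,a=HEADS['R']
bot.move_l([x,y,ZG],speed=.06); st('set'); hand.set_gripper(.085); bot.move_l([x,y,ZH],speed=.2)
for h in 'ML':
    x,y,a=HEADS[h]; q=best(x,y,ZH,[a])
    bot.move_l([x,y,ZH],q,speed=.25); st('hover '+h)
    im=imaging.get_image('wrist'); cv2.imwrite(f'pics/w{h}.png',im[:,:,::-1])
    bot.sleep(.15); f0=fz()
    bot.move_l([x,y,ZG],speed=.2)
    hand.set_gripper(0.0,60); st('grip')
    bot.move_l([x,y,ZG+.03],speed=.1); bot.sleep(.2); f1=fz(); st('up')
    print(h,f0,f1,'kg',(f0[0]-f1[0])/9.81)
    bot.move_l([x,y,ZG],speed=.06); hand.set_gripper(.085); bot.move_l([x,y,ZH],speed=.2); st('released')
E
```

```text
set t 4.58 p [ 0.4566 -0.3038  0.2075] w 0.0556
hover M t 6.92 p [ 0.4387 -0.0109  0.2998] w 0.0851
grip t 8.32 p [ 0.4394 -0.0106  0.2074] w 0.0556
up t 9.18 p [ 0.4386 -0.0105  0.2356] w 0.0557
M (np.float64(0.0011353034050477727), np.float64(0.35076169675181146)) (np.float64(-3.267224252996707), np.float64(0.47910037166151076)) kg 0.3331661117636855
released t 10.85 p [ 0.4383 -0.0105  0.2996] w 0.0853
hover L t 12.23 p [0.4277 0.2575 0.2991] w 0.0848
grip t 13.63 p [0.4287 0.2584 0.2075] w 0.0554
up t 14.48 p [0.4279 0.258  0.2355] w 0.0553
L (np.float64(-0.12965014283630924), np.float64(0.3202926468140142)) (np.float64(-1.6004459662787303), np.float64(0.4825992346221423)) kg 0.14992821849565963
released t 16.16 p [0.4276 0.2578 0.2996] w 0.0849
```

```bash
cat >> h.py <<'E'
def place(h,t):
    x,y,a=HEADS[h]; q=best(x,y,ZH,[a]); bot.move_l([x,y,ZH],q,speed=.3)
    bot.move_l([x,y,ZG],speed=.2); hand.set_gripper(0.0,60); st('grip')
    bot.move_l([x,y,ZH],speed=.15); w=monitor.get_width()
    assert w>.045,w
    X,Y,A=TRAYS[t]; q=best(X,Y,ZH,A); bot.move_l([X,Y,ZH],q,speed=.18); bot.sleep(.15); st('over')
    im=imaging.get_image('wrist'); cv2.imwrite(f'pics/over_{t}.png',im[:,:,::-1])
    f0=fz(8)[0]; bot.move_l([X,Y,ZG+.018],speed=.12)
    for dz in (.009,.007,.006,.005):
        bot.move_l([X,Y,ZG+dz],speed=.03); bot.sleep(.08); f=fz(8)[0]; print(dz,round(f-f0,2))
        if f-f0>2.5: break
    st('down'); hand.set_gripper(.085); bot.move_l([X,Y,ZH],speed=.15); st('done')
    im=imaging.get_image('wrist'); cv2.imwrite(f'pics/after_{t}.png',im[:,:,::-1])
E
python3 -c "
from h import *
place('R','long')"
```

```text
grip t 19.18 p [ 0.4574 -0.3041  0.2077] w 0.0554
over t 21.32 p [ 0.6382 -0.2463  0.2998] w 0.0556
0.009 -0.06
0.007 5.84
down t 23.42 p [ 0.6394 -0.2462  0.2137] w 0.0555
done t 24.56 p [ 0.6386 -0.2458  0.2994] w 0.0851
```

```bash
python3 -c "
import cv2,numpy as np
cv2.imwrite('pics/ab.png',cv2.resize(np.hstack([cv2.imread('pics/over_long.png'),cv2.imread('pics/after_long.png')]),(800,300)))"
```

```text
(no output)
```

View pics/ab.png

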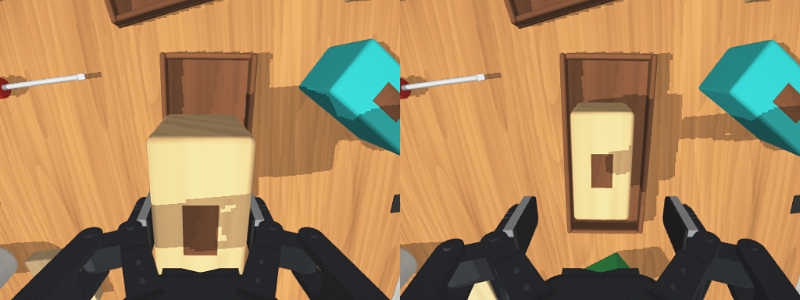

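The shot head (about (600,165) in the right half) lies lengthwise and flat inside the long tray. On to the other two.

```bash
python3 -c "
from h import *
place('M','sq')
place('L','round')
bot.move_l([.45,.2,.36],speed=.3)
bot.set_joints([-1.357, 0.307, 1.506, -0, 1.328, -0.073]); st('park')
for n in ('top','side'):
    im=imaging.get_image(n)[:,:,::-1]; cv2.imwrite(f'raw_{n}1.png',im); cv2.imwrite(f'pics/{n}1.png',cv2.resize(im,(768,576),interpolation=cv2.INTER_CUBIC))
"
```

```text
grip t 26.9 p [ 0.4394 -0.0106  0.2073] w 0.0557
over t 29.0 p [ 0.6218 -0.0164  0.3   ] w 0.0557
0.009 0.04
0.007 3.71
down t 31.1 p [ 0.6231 -0.0165  0.2134] w 0.0555
done t 32.24 p [ 0.6223 -0.0165  0.2995] w 0.0853
grip t 34.57 p [0.4287 0.2583 0.2075] w 0.0555
over t 36.77 p [0.6311 0.2701 0.3002] w 0.0551
0.009 -0.11
0.007 4.1
down t 38.88 p [0.6324 0.2701 0.2136] w 0.0551
done t 40.02 p [0.6316 0.2698 0.2994] w 0.0849
park t 43.73 p [ 0.1636 -0.5514  0.4047] w 0.0847
```

View pics/top1.png

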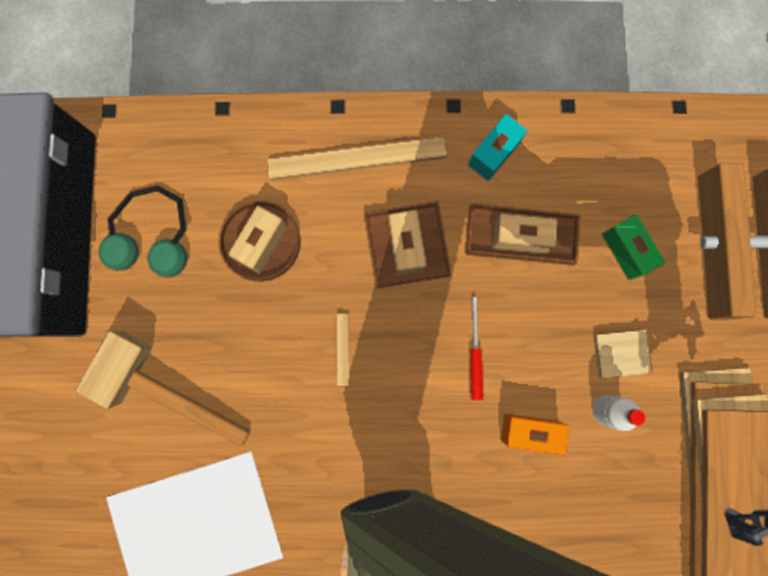

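View pics/side1.png

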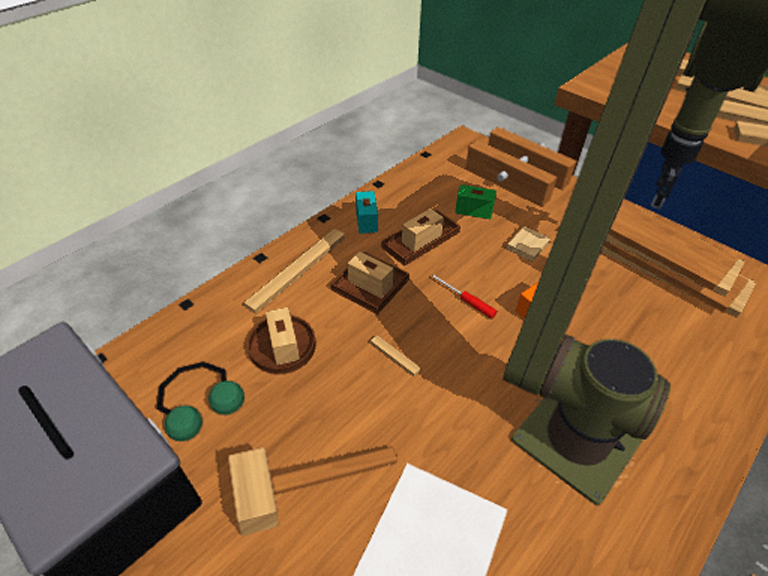

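```bash
python3 -c "
import cv2,numpy as np
from h import *
im=cv2.imread('raw_top1.png')
a=[im[126:196,140:210],im[126:196,237:307],im[121:191,312:382]]
a=[cv2.resize(i,(266,266),interpolation=cv2.INTER_CUBIC) for i in a]
b=[cv2.resize(cv2.imread(f'pics/after_{t}.png'),(266,200)) for t in ('round','sq','long')]
cv2.imwrite('pics/fin.png',np.vstack([np.hstack(a),np.hstack(b)]))
d=cv2.absdiff(im,cv2.imread('raw_top0.png')).max(2)>40
n,l,s,_=cv2.connectedComponentsWithStats(d.astype(np.uint8)); print([list(x) for x in s[1:] if x[4]>6])
"
```

```text
[[np.int32(381), np.int32(105), np.int32(9), np.int32(1), np.int32(9)], [np.int32(172), np.int32(122), np.int32(20), np.int32(12), np.int32(103)], [np.int32(258), np.int32(126), np.int32(11), np.int32(8), np.int32(69)], [np.int32(389), np.int32(135), np.int32(10), np.int32(1), np.int32(10)], [np.int32(152), np.int32(137), np.int32(38), np.int32(42), np.int32(715)], [np.int32(259), np.int32(140), np.int32(25), np.int32(40), np.int32(680)], [np.int32(329), np.int32(143), np.int32(42), np.int32(26), np.int32(749)], [np.int32(347), np.int32(153), np.int32(10), np.int32(4), np.int32(18)], [np.int32(351), np.int32(178), np.int32(40), np.int32(60), np.int32(1285)], [np.int32(157), np.int32(190), np.int32(37), np.int32(61), np.int32(1320)], [np.int32(256), np.int32(205), np.int32(31), np.int32(40), np.int32(508)], [np.int32(267), np.int32(225), np.int32(8), np.int32(6), np.int32(24)], [np.int32(503), np.int32(340), np.int32(9), np.int32(1), np.int32(9)], [np.int32(483), np.int32(344), np.int32(4), np.int32(11), np.int32(11)], [np.int32(497), np.int32(346), np.int32(5), np.int32(3), np.int32(7)], [np.int32(487), np.int32(358), np.int32(10), np.int32(4), np.int32(13)]]
```

View pics/fin.png

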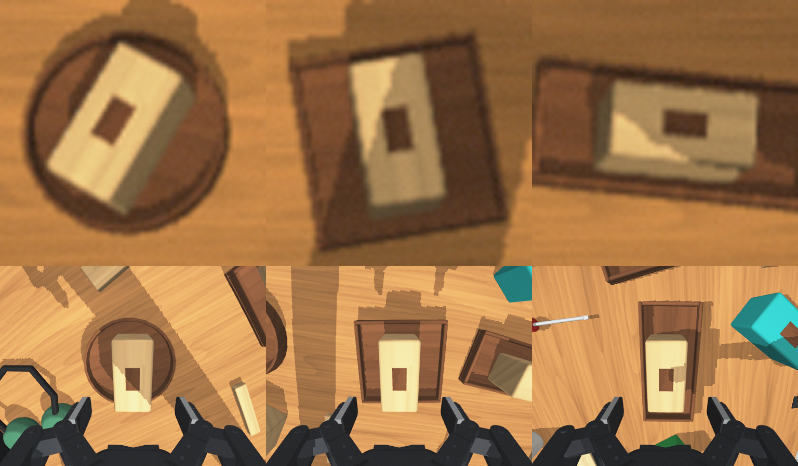

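All three heads sit level inside their trays. Only the heads, their shadows and the parked gripper have changed between the first and last pictures.

```bash
python3 -c "
from station import *
print(workorder.finish_job(), monitor.get_t())"
```

```text
the job is handed in; nothing more can be done
the job is handed in; nothing more can be done
```

I lifted and weighed all three heads, put each back down, then laid them in the trays in the order asked. The job was handed in shortly after 43.7 s on the robot's clock.

| Head (top view) | Weight | Type | Tray |
|---|---|---|---|
| Right | 0.71 kg | Shot-filled | Long, lengthwise |
| Middle | 0.33 kg | Solid | Square |
| Left | 0.15 kg | Hollow | Round |

- **Set down, not dropped:** each head was lowered in small steps until the wrist felt the tray floor, then released. All three came to rest about 6 mm higher than on the bench, which matches the tray floor thickness.
- **Final pictures:** each head is inside its tray, flat, with the socket up. The top-view before/after comparison shows no change to the other items or the coloured look-alikes.
- **Disagreement:** the top and side cameras differed by up to about 10 mm on the tray centres. The square and long positions are averages of the two; the round tray, where they differed most, uses the top view alone. That was close to the round tray's 13 mm margin, but the last pictures show the head inside it.

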